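# Get the drill case out from behind the other supplies

### The job

The flat red-and-black drill case is hemmed in by the spray can, the jar and the wooden block in the plywood crib. Stand all three upright on the black rubber mat to clear the way, then take out the case and lay it flat in the middle of the plywood job board, between its two battens, and finally put the can, the jar and the block back upright in the crib, each on the very spot where it stood at the start. Leave the bolt, the tape measure and the pencil alone, and knock nothing over.

Things in the scene. Friction and masses are not known exactly. Their poses are not given: they have to be found in the camera images.
- crib: Fixed plywood crib, 250 (x) x 280 (y) mm, floor 6 mm thick; walls 8 mm thick, 26 mm high at the sides, 34 mm at the back (+x), 14 mm in front. Origin under its centre, z up. Can, jar and block stand round the case in any order: two in front of it (58 mm left and right of the middle), one behind it, each about 75 mm in x from the case
- mat: Fixed black rubber mat, 290 (x) x 130 (y) x 3 mm. Origin at the centre of its underside, z up, x along its long side
- board: Fixed plywood job board, 130 (x) x 170 (y) x 12 mm, with two wooden battens along x, 12 mm wide and 8 mm high above the board, centred 69 mm either side of its middle in y (126 mm clear between them). Origin at the centre of its underside, z up
- spray_can: Upright spray can with white-green label, 66 mm diameter, 225 mm high (plain round body 64 mm to 177 mm up, round cap 62 mm from there to the top). Too tall to be taken low: grip it round the cap, about 185 mm up. About 0.4 kg. Origin at the centre of its foot, z up
- jar: Upright clear glass jar with a metal lid, 63 mm diameter, 99 mm high, body 60 mm across. About 0.45 kg. Origin at the centre of its foot, z up
- block: Pine block, 38 (x) x 65 (y) x 38 (z) mm; grip across its 38 mm x. 0.12 kg. Origin at the centre of its underside, z up. At the start its long side runs roughly along the crib's x
- case: Shut drill case, red lid on black bottom, 64 (x) x 100 (y) x 36 (z) mm; grip across its 64 mm x. About 0.28 kg. Origin within 1 mm of the centre of its underside, z up. At the start it lies flat in the middle of the crib, long side along the crib's y; on the board its long side must run along the board's y, between the battens (either way round)
- bolt: Grey hex bolt standing on its hexagonal head in the right back corner of the crib, 20x17 mm, 46 mm high, a bystander. Origin at the centre of its foot
- tape_measure: Yellow and black tape measure standing behind the job board, 36x79x62 mm, a bystander. Origin at its foot
- pencil: Yellow pencil lying in front of the job board, 173 mm long, 7 mm thick, a bystander. Origin at its underside, y along it

How it is judged:
By the outcome, as a careful person would: the job done as asked, in the order asked, and still so for the second after the job is handed in, with the robot touching nothing.
It also fails if it takes over 141 s, if anything falls off the work surface, if the arm or the gripper's body presses on something with over 40 N, if the wrist force passes 120 N, or if a joint passes its speed limit or range.

### The arm

A 6-joint arm with a two-finger parallel gripper is mounted at the origin on a cart in front of the work surface, level with it; the furniture and walls round the work are solid. World frame = base frame: x ahead of the robot, y to its left, z up, the work surface at z = 0. Lengths are in m, angles in rad, forces in N, time in s.
With the tool pointing down it reaches from about 0.25 to 0.725 m from the base axis. Payload 4 kg.
Tool frame: the origin (TCP) lies midway between the tips of the shut fingers; the grasp point (between the pads) lies 19 mm behind it; z points along the fingers, y is the line along which they close (so a half turn about z gives the same grasp; the last joint's range is limited). The gripper opens to 85 mm and grips with 20 to 120 N. Pads are 22 mm wide; open, the fingers measure 114 mm over their backs; the gripper's body (76 mm by 85 mm) begins 54 mm behind the grasp point. The pads swing forward as they close: fully open they stand 13 mm farther back than shut.
Start: joints at [1.333, 0.241, 0.005, 1.335, 0, 1.571], TCP at [0.118, 0.486, 0.231] pointing down, gripper open.
Joint ranges: [-2.72, 2.72], [-1.05, 1.87], [-1.09, 1.28], [-1.99, 2.15], [-1.42, 1.44], [-3.14, 3.14]. Speed limits (rad/s): [2.79, 2.79, 3.14, 3.14, 3.14, 3.14].

### API

Orientations are given as [roll, pitch, yaw] about the fixed x, y, z axes, in that order (R = Rz(yaw) Ry(pitch) Rx(roll)).
In Python, from cell import observe, read_camera, hand_in gives the robot as it stands.
- The arm moves only by the tool jog_arm, never from a script. Its argument "moves" is a list of rows, each a list of 7 numbers: the finger opening in mm, from 0 to 85.4, then the shift along the world's x, y, z in units of 25 mm (1.0 is 25 mm), then the turn, a rotation vector about the world's x, y, z in units of 6 degrees (1.0 is 6 degrees). In form: [[jaw, x, y, z, ax, ay, az], ...]. A call has exactly 5 rows; each row shifts and turns the commanded pose from where the row before left it; what a row does not reach is not made up. A row lasts 1/10 s, in which the tool goes at most 50 mm and 8.59 degrees, less where a joint would pass 70% of its speed; a pose out of reach is approached as far as the arm can. A call is refused whole if a number of a shift passes 1 or a number of a turn 1, either way. A call with a gripper value outside its range is refused whole. The fingers move at their own pace and stop on an object; the grip force is fixed at half the most. Time passes only in rows, so rows that do not move let the fingers close, or fill a call up. It gives the time, the measured TCP pose, the force, the opening and the grip force at its end, in the units of the state.
- observe(): the state, without advancing time (a new reading comes with each control period).
- read_camera(name): name is "side" or "top"; returns a dict with "color" (420x560x3 uint8, red, green, blue), "K" (3x3 intrinsics, pixels), "eye" and "rotation" of the camera in the world. Camera axes: x right, y up, looking along -z (the intrinsics and any distortion apply to the point x, -y, -z); pixel columns grow to the right and rows downward; lengths in m; the calibration is good to about 2 mm. A picture is of the moment at which its call begins. There is no depth.
- hand_in(): hands the job in; it is judged then, once.
The state is a dict: "clock": time; "qpos": joint angles; "qd": joint speeds; "tau": joint torques, N m; "tcp_pos": TCP position; "tcp_rot": TCP orientation; "force": force on the tool from outside, world axes, zero at the start; "torque": the same for the moment, N m; "gripper_width": opening from 0.0 (shut) to 1.0 (fully open); "grasp_force": force on a finger pad.
Only numpy, scipy, OpenCV 4.12 (cv2) and the standard library are available. Lean on these libraries where they do the work, as an engineer would, in place of code of your own. Each camera call takes 0.05 s, during which the arm holds its last target. There are 200 camera calls.

## Working session

There is one attempt and no reset: what is moved stays moved. The work goes in short steps, Python scripts to look and compute and a tool call to move; the robot and the scene stay as the last step left them, time stands still between calls to the robot, and variables do not carry over. Pictures are saved under pics/ and viewed, at most 14 in all, crops included, and the job is handed in when it is done.

Besides the shell and the picture viewer there is one more tool, called as a command line: name --pt "numbers of a row" for each row, then --argument value for the rest. jog_arm: Moves the arm, as the interface text tells. Its arguments: {"type":"object","properties":{"moves":{"type":"array"}},"required":["moves"]}

```bash
mkdir -p pics
python3 - <<'E'
from cell import *
import cv2
s=observe();print(s)
for n in("top","side"):
    c=read_camera(n);cv2.imwrite(f"pics/{n}0.png",cv2.resize(c["color"][:,:,::-1],(800,600),interpolation=cv2.INTER_CUBIC));print(n,c["K"],c["eye"],c["rotation"],c.keys())
E
```

```text
{'clock': 0.0, 'qpos': array([1.33302713e+00, 2.41386141e-01, 3.69866242e-03, 1.33520827e+00,
       1.13590080e-05, 1.57081070e+00]), 'qd': array([ 0.00174846, -0.00079705,  0.00039536, -0.00109529,  0.00122819,
        0.0018627 ]), 'tau': array([ 1.72427153e-04, -3.72314072e+01,  2.52410281e+01,  1.69474591e-02,
       -6.69837527e-05,  4.23951263e-06]), 'tcp_pos': array([0.1176116 , 0.48530393, 0.23041662]), 'tcp_rot': array([-3.13949323e+00, -1.13288066e-05,  2.90380906e+00]), 'force': array([-0.05363997, -0.53776861,  0.17685222]), 'torque': array([ 0.02767918, -0.02398369, -0.00635054]), 'grasp_force': 0.0, 'gripper_width': 0.9988370428010267}
top [[460.73031211   0.         278.38084479]
 [  0.         460.73031211 205.49214908]
 [  0.           0.           1.        ]] [0.39831997 0.0226093  1.47997004] [ 7.80799918e-02  1.15859409e-03 -1.58301344e+00] dict_keys(['color', 'K', 'eye', 'rotation'])
side [[523.3796435    0.         270.03249457]
 [  0.         523.3796435  206.11152027]
 [  0.           0.           1.        ]] [-0.01503036 -0.83087672  0.86977977] [ 0.87452864 -0.01743724 -0.54331167] dict_keys(['color', 'K', 'eye', 'rotation'])
```

View pics/top0.png

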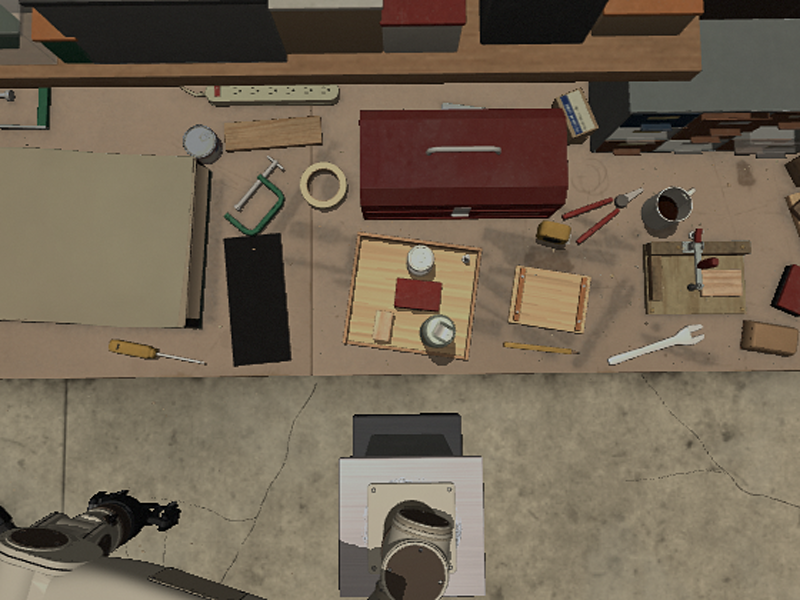

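View pics/side0.png

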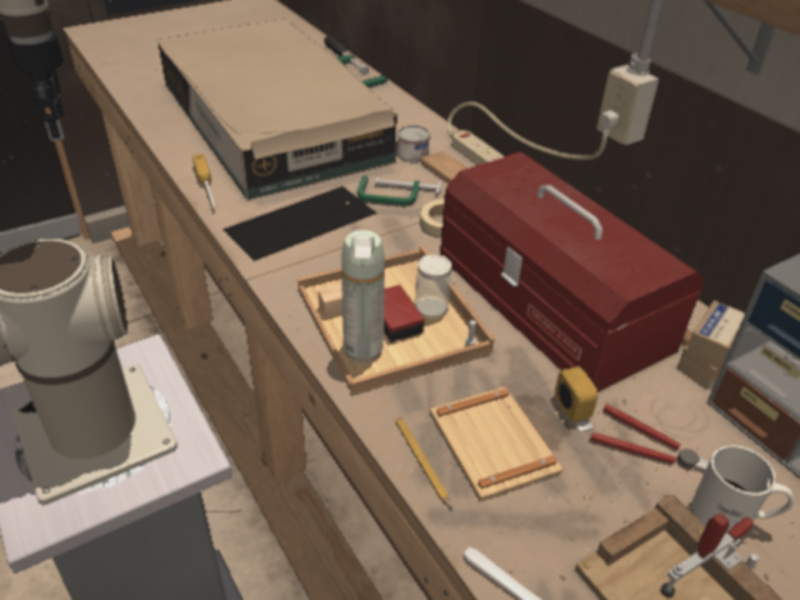

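The top view shows the crib at about (345–480, 235–360), with the jar behind, the can front right and the block front left. The mat is at (225–290, 233–366) and the board at (508–592, 265–333). Next I'll enlarge crops for measuring.

```bash
cat > h.py <<'E'
from cell import *
import cv2,numpy as np
from scipy.spatial.transform import Rotation as R
def cam(n):
    c=read_camera(n); c["M"]=R.from_euler("xyz",c["rotation"]).as_matrix(); return c
def proj(c,P):
    p=(np.atleast_2d(P)-c["eye"])@c["M"]; p=p*[1,-1,-1]; q=p@c["K"].T; return q[:,:2]/q[:,2:]
def back(c,uv,z):
    uv=np.atleast_2d(uv); d=np.c_[uv,np.ones(len(uv))]@np.linalg.inv(c["K"]).T*[1,-1,-1]@c["M"].T
    return c["eye"]+d*((z-c["eye"][2])/d[:,2])[:,None]
def crop(c,u0,v0,w,h,s,f):
    cv2.imwrite(f,cv2.resize(c["color"][v0:v0+h,u0:u0+w,::-1],None,fx=s,fy=s,interpolation=cv2.INTER_CUBIC))
# crop pixel (a,b) -> image ((a+.5)/s-.5+u0)
def un(a,u0,v0,s): return (np.array(a,float)+.5)/s-.5+[u0,v0]
E
python3 - <<'E'
from h import *
c=cam("top")
print(proj(c,[[.4,0,0],[.5,0,0],[.4,.1,0]]))
crop(c,235,155,110,100,6,"pics/t1.png")
crop(c,150,155,60,105,5,"pics/t2.png")
crop(c,345,150,80,105,5,"pics/t3.png")
a=cv2.imread("pics/t2.png");b=cv2.imread("pics/t3.png")
cv2.imwrite("pics/t23.png",np.hstack([a,b]))
crop(cam("side"),205,150,145,130,4.5,"pics/s1.png")
E
```

```text
[[285.96871383 240.92661613]
 [285.54936474 209.77790747]
 [254.74785106 241.30923695]]
```

View pics/t1.png

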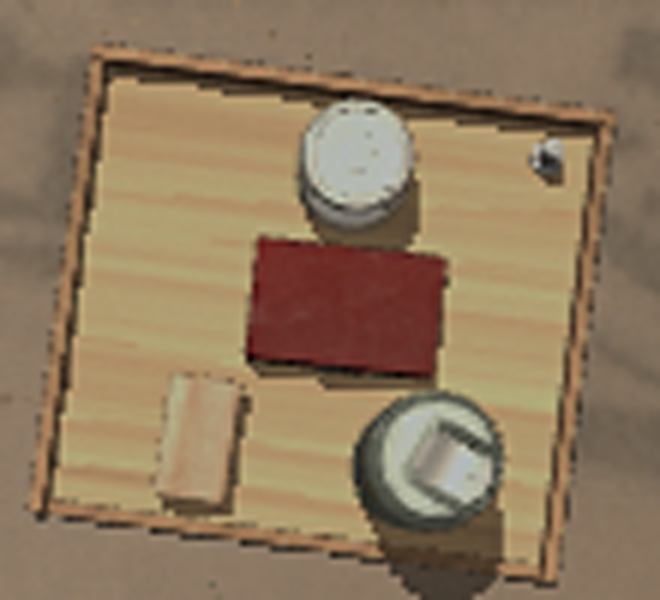

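View pics/t23.png

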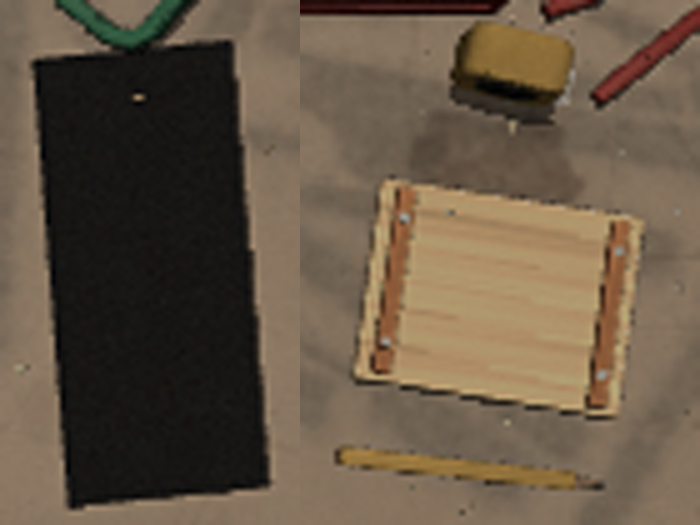

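View pics/s1.png

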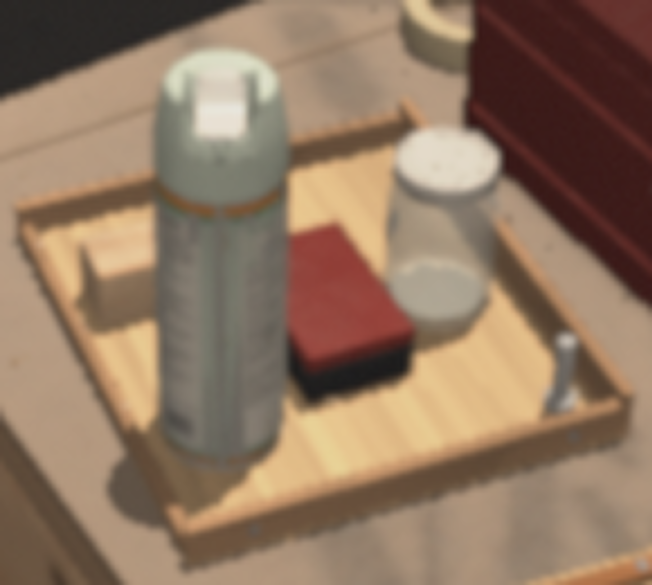

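t1 (6× from (235,155)) gives the crib corners (97,47), (613,115), (553,582) and (35,515). It also gives the case lid, block top, jar lid centre (357,155) and can outline 355–503 × 390–530. t23 gives the mat and board corners. The side crop agrees: can foot at ~(220,460), jar foot at ~(437,335). Next step is fitting the poses.

```bash
cat > fit.py <<'E'
from h import *
from scipy.optimize import least_squares
c=cam("top"); s=cam("side")
def rect(name,px,L,z,off,sc):
    uv=un(px,*off,sc); P=back(c,uv,z)[:,:2]
    # order TL,TR,BR,BL in picture: TL=+x,+y ; TR=+x,-y
    l=np.array([[1,1],[1,-1],[-1,-1],[-1,1]])*np.array(L)/2
    f=lambda p:((l@np.array([[np.cos(p[2]),np.sin(p[2])],[-np.sin(p[2]),np.cos(p[2])]])+p[:2])-P).ravel()
    r=least_squares(f,[*P.mean(0),0]); print(name,r.x.round(4),"deg",np.degrees(r.x[2]).round(1),"res mm",(r.fun*1e3).round(1))
def cyl(name,circ,ext):  # circ list (r,z); ext: list of (cam, which, px)
    t=np.linspace(0,2*np.pi,90)
    def f(p):
        pts=np.vstack([np.c_[p[0]+r*np.cos(t),p[1]+r*np.sin(t),0*t+z] for r,z in circ]); o=[]
        q={"c":proj(c,pts),"s":proj(s,pts)}
        for cm,w,v in ext:
            a=q[cm]; o.append({"l":a[:,0].min(),"r":a[:,0].max(),"t":a[:,1].min(),"b":a[:,1].max()}[w]-v)
        return o
    r=least_squares(f,[.4,0]); print(name,r.x.round(4),"res px",np.round(r.fun,1))
if __name__=="__main__":
    T=(235,155)
    rect("crib",[(97,47),(613,115),(553,582),(35,515)],(.25,.28),.025,T,6)
    rect("case",[(258,237),(447,257),(437,376),(247,357)],(.064,.1),.042,T,6)
    rect("block",[(172,374),(243,379),(222,503),(157,495)],(.065,.038),.044,T,6)
    rect("mat",[(35,60),(232,42),(270,487),(68,508)],(.29,.13),.003,(150,155),5)
    rect("board",[(85,180),(343,217),(320,415),(55,378)],(.13,.17),.012,(345,150),5)
    X=lambda v:un((v,0),*T,6)[0]; Y=lambda v:un((0,v),*T,6)[1]
    x=lambda v:un((v,0),205,150,4.5)[0]; y=lambda v:un((0,v),205,150,4.5)[1]
    cyl("can",[(.033,.006),(.033,.183),(.031,.185),(.031,.215),(.022,.231)],[("c","l",X(355)),("c","r",X(503)),("c","t",Y(390)),("c","b",Y(530)),("s","l",x(155)),("s","r",x(290)),("s","b",y(465))])
    cyl("jar top",[(.0315,.105)],[("c","l",X(300)),("c","r",X(413)),("c","t",Y(97)),("c","b",Y(212))])
    cyl("jar all",[(.0315,.105),(.0315,.09),(.030,.006)],[("c","l",X(300)),("c","r",X(413)),("c","t",Y(97)),("s","l",x(387)),("s","r",x(500)),("s","t",y(127)),("s","b",y(335))])
    P=back(c,un([(548,160)],*T,6),.03);print("bolt",P)
    print("tape",back(c,un([(150,25),(275,35),(150,100),(270,100)],345,150,5),.062)[:,:2]); print("pencil",back(c,un([(37,455),(305,487)],345,150,5),.004)[:,:2])
E
python3 fit.py
```

```text
crib [ 0.5077 -0.0096 -0.1429] deg -8.2 res mm [ 0.2  1.8  0.2 -1.8 -1.  -3.   0.6  3. ]
case [ 0.5097 -0.0211 -0.1114] deg -6.4 res mm [ 0.3  0.   0.9 -0.7 -0.6  0.1 -0.6  0.6]
block [ 0.4423  0.0571 -0.1445] deg -8.3 res mm [ 1.7  0.7 -0.8 -0.  -0.9 -2.3  0.   1.7]
mat [0.5061 0.3398 0.0838] deg 4.8 res mm [ 0.1  1.1  0.8 -0.9 -0.9 -0.4 -0.   0.3]
board [ 0.4977 -0.3166 -0.1569] deg -9.0 res mm [ 1.3  1.9  0.6 -1.5 -1.4 -0.2 -0.5 -0.2]
can [ 0.4271 -0.0552] res px [-0.9  0.1 -0.4 -0.2 -0.4  0.3  1.1]
jar top [ 0.5813 -0.025 ] res px [-1.1  1.1 -0.8  0.8]
jar all [ 0.5798 -0.0265] res px [-0.6  1.6 -0.3 -1.4  0.8 -0.8 -0.1]
bolt [[ 0.58698425 -0.12868704  0.03      ]]
tape [[ 0.66449626 -0.27857321]
 [ 0.65723329 -0.35616749]
 [ 0.61738112 -0.27723   ]
 [ 0.61645737 -0.35172729]]
pencil [[ 0.3984588  -0.21081766]
 [ 0.3760187  -0.38124596]]
```

jog_arm --pt "85 0.3 -0.5 0.36 0 0 0.18" --pt "85 0.4 -0.7 0.36 0 0 0.18" --pt "85 0.4 -0.7 0.36 0 0 0.18" --pt "85 0.45 -0.8 0.36 0 0 0.18" --pt "85 0.45 -0.8 0.36 0 0 0.18"

```text
clock: 0.8
tcp_pos: [0.168, 0.3976, 0.2766]
tcp_rot: [-3.141, 0.0, 2.999]
force: [1.2, 0.2, 0.8]
gripper_width: 0.993
grasp_force: 0.0
```

jog_arm --pt "85 0.55 -0.95 0 0 0 0" --pt "85 0.55 -0.95 0 0 0 0" --pt "85 0.55 -0.95 0 0 0 0" --pt "85 0.55 -0.95 0 0 0 0" --pt "85 0.55 -0.95 0 0 0 0"

```text
clock: 1.3
tcp_pos: [0.2369, 0.2787, 0.2764]
tcp_rot: [3.141, 0.0, 2.998]
force: [0.6, 0.6, 0.4]
gripper_width: 0.994
grasp_force: 0.0
```

jog_arm --pt "85 0.55 -0.95 0 0 0 0" --pt "85 0.55 -0.95 0 0 0 0" --pt "85 0.55 -0.95 0 0 0 0" --pt "85 0.55 -0.95 0 0 0 0" --pt "85 0.55 -0.95 0 0 0 0"

```text
clock: 1.8
tcp_pos: [0.3056, 0.1599, 0.2764]
tcp_rot: [3.141, 0.0, 2.998]
force: [-0.0, 0.3, 0.0]
gripper_width: 0.996
grasp_force: 0.0
```

jog_arm --pt "85 0.55 -0.95 0 0 0 0" --pt "85 0.55 -0.95 0 0 0 0" --pt "85 0.55 -0.95 0 0 0 0" --pt "85 0.55 -0.95 0 0 0 0" --pt "85 0.55 -0.95 0 0 0 0"

```text
clock: 2.3
tcp_pos: [0.3744, 0.0411, 0.2764]
tcp_rot: [3.141, 0.0, 2.998]
force: [0.0, 0.2, 0.2]
gripper_width: 0.995
grasp_force: 0.0
```

jog_arm --pt "85 0.5 -0.9 0 0 0 0" --pt "85 0.5 -0.9 0 0 0 0" --pt "85 0.5 -0.9 0 0 0 0" --pt "85 0.4 -0.75 0 0 0 0" --pt "85 0.23 -0.4 0 0 0 0"

```text
clock: 2.8
tcp_pos: [0.4278, -0.0554, 0.2762]
tcp_rot: [-3.141, -0.0, 2.996]
force: [1.6, 0.0, 0.1]
gripper_width: 1.001
grasp_force: 0.0
```

Run:
```python
from h import *
c=cam("top");s=cam("side")
crop(c,235,155,110,110,5,"pics/a.png");crop(s,195,60,110,190,3,"pics/b.png")
a=cv2.imread("pics/a.png");b=cv2.imread("pics/b.png")
o=np.zeros((600,900,3),np.uint8);o[:550,:550]=a;o[:570,560:890]=b
cv2.imwrite("pics/ab1.png",o[:, :800])
g=observe()["tcp_pos"];print(g,proj(s,g),proj(c,g))
```

```text
[ 0.4276342  -0.05484983  0.27603384] [[254.0162397  148.34170895]] [[308.45284813 229.91089889]]
```

View pics/ab1.png

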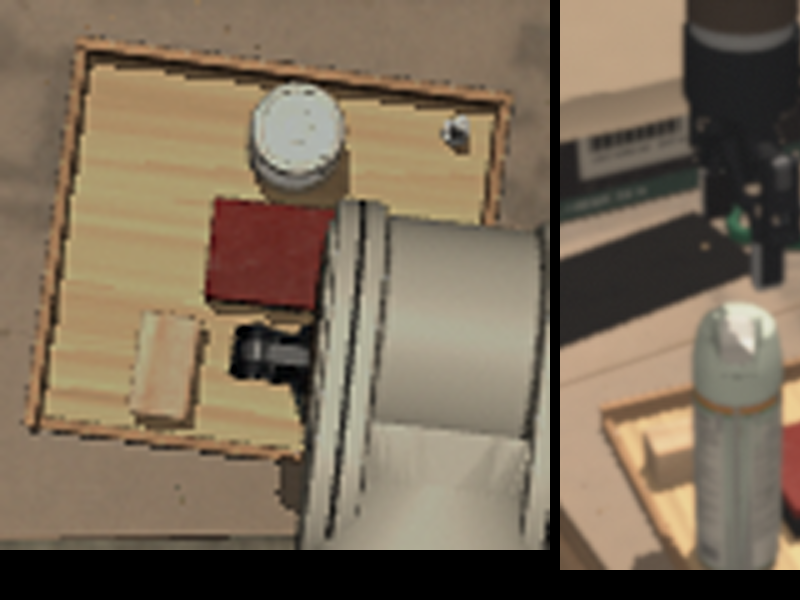

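The gripper sits centred over the can in both views (side: gripper ≈741, can ≈737). Descending.

jog_arm --pt "85 0 0 -0.8 0 0 0" --pt "85 0 0 -0.9 0 0 0" --pt "85 0 0 -0.9 0 0 0" --pt "85 0 0 -0.9 0 0 0" --pt "85 0 0 -0.65 0 0 0"

```text
clock: 3.4
tcp_pos: [0.426, -0.0529, 0.1713]
tcp_rot: [3.141, -0.002, 2.999]
force: [-0.2, -0.7, 0.8]
gripper_width: 0.995
grasp_force: 0.0
```

jog_arm --pt "70 0 0 0 0 0 0" --pt "66 0 0 0 0 0 0" --pt "62 0 0 0 0 0 0" --pt "50 0 0 0 0 0 0" --pt "50 0 0 0 0 0 0"

```text
clock: 3.9
tcp_pos: [0.4282, -0.054, 0.1741]
tcp_rot: [3.141, 0.003, 2.998]
force: [-1.4, 0.1, 6.0]
gripper_width: 0.713
grasp_force: 65.2
```

jog_arm --pt "50 0 0 0 0 0 0" --pt "50 0 0 0 0 0 0" --pt "50 0 0 0 0 0 0" --pt "50 0 0 0.1 0 0 0" --pt "50 0 0 0.1 0 0 0"

```text
clock: 4.4
tcp_pos: [0.4269, -0.054, 0.1774]
tcp_rot: [3.141, -0.001, 2.998]
force: [0.1, 0.0, -2.5]
gripper_width: 0.714
grasp_force: 65.3
```

jog_arm --pt "50 0 0 0.5 0 0 0" --pt "50 0 0 0.8 0 0 0" --pt "50 0 0 0.8 0 0 0" --pt "50 0 0.3 0.5 0 0 0" --pt "50 0 0.6 0.2 0 0 0"

```text
clock: 4.9
tcp_pos: [0.4279, -0.032, 0.2487]
tcp_rot: [-3.141, 0.002, 2.996]
force: [0.6, 0.4, -3.6]
gripper_width: 0.709
grasp_force: 65.8
```

jog_arm --pt "50 0.1 0.9 0 0 0 0" --pt "50 0.3 0.9 0 0 0 0" --pt "50 0.45 0.9 0 0 0 0" --pt "50 0.45 0.9 0 0 0 0" --pt "50 0.45 0.9 0 0 0 0"

```text
clock: 5.4
tcp_pos: [0.471, 0.0818, 0.2471]
tcp_rot: [-3.141, -0.001, 2.998]
force: [0.7, -0.1, -3.9]
gripper_width: 0.71
grasp_force: 65.8
```

jog_arm --pt "50 0.45 0.9 0 0 0 0" --pt "50 0.45 0.9 0 0 0 0" --pt "50 0.45 0.9 0 0 0 0" --pt "50 0.45 0.9 0 0 0 0" --pt "50 0.45 0.9 0 0 0 0"

```text
clock: 5.9
tcp_pos: [0.5273, 0.1943, 0.2467]
tcp_rot: [-3.141, -0.002, 2.998]
force: [0.1, -1.1, -3.6]
gripper_width: 0.711
grasp_force: 65.8
```

jog_arm --pt "50 0.5 0.9 0 0 0 0" --pt "50 0.5 0.9 0 0 0 0" --pt "50 0.5 0.9 0 0 0 0" --pt "50 0.5 0.8 0 0 0 0" --pt "50 0.4 0.6 0 0 0 0"

```text
clock: 6.4
tcp_pos: [0.5874, 0.2972, 0.246]
tcp_rot: [-3.141, -0.002, 2.999]
force: [-0.1, 0.4, -3.9]
gripper_width: 0.711
grasp_force: 65.9
```

jog_arm --pt "50 0.2 0.6 0 0 0 0" --pt "50 0.12 0.6 -0.2 0 0 0" --pt "50 0.1 0.5 -0.4 0 0 0" --pt "50 0 0.34 -0.5 0 0 0" --pt "50 0 0 -0.5 0 0 0"

```text
clock: 6.9
tcp_pos: [0.5969, 0.3482, 0.2053]
tcp_rot: [-3.141, -0.002, 3.0]
force: [-0.5, -0.7, -4.7]
gripper_width: 0.711
grasp_force: 65.9
```

jog_arm --pt "50 0 0 -0.5 0 0 0" --pt "50 0 0 -0.4 0 0 0" --pt "50 0 0 -0.2 0 0 0" --pt "50 0 0 -0.1 0 0 0" --pt "50 0 0 0 0 0 0"

```text
clock: 7.4
tcp_pos: [0.5977, 0.3468, 0.1774]
tcp_rot: [-3.141, -0.0, 2.998]
force: [0.3, 0.3, -2.7]
gripper_width: 0.717
grasp_force: 65.9
```

jog_arm --pt "50 0 0 -0.12 0 0 0" --pt "50 0 0 -0.1 0 0 0" --pt "50 0 0 -0.06 0 0 0" --pt "50 0 0 -0.04 0 0 0" --pt "50 0 0 0 0 0 0"

```text
clock: 7.9
tcp_pos: [0.5982, 0.3469, 0.1712]
tcp_rot: [3.141, 0.002, 2.998]
force: [-1.0, -1.8, 4.8]
gripper_width: 0.714
grasp_force: 66.7
```

jog_arm --pt "65 0 0 0 0 0 0" --pt "75 0 0 0 0 0 0" --pt "85 0 0 0 0 0 0" --pt "85 0 0 0 0 0 0" --pt "85 0 0 0 0 0 0"

```text
clock: 8.4
tcp_pos: [0.5978, 0.347, 0.1694]
tcp_rot: [-3.142, -0.0, 2.998]
force: [0.1, 0.2, 0.8]
gripper_width: 0.995
grasp_force: 0.0
```

jog_arm --pt "85 0 0 0.4 0 0 0" --pt "85 0 0 0.8 0 0 0" --pt "85 0 0 0.9 0 0 0" --pt "85 0 0 0.9 0 0 0" --pt "85 0 0 0.7 0 0 0"

```text
clock: 8.9
tcp_pos: [0.5981, 0.3472, 0.2647]
tcp_rot: [3.14, 0.002, 2.998]
force: [0.6, 0.6, -0.0]
gripper_width: 0.996
grasp_force: 0.0
```

jog_arm --pt "85 -0.05 -0.5 0 0 0 0" --pt "85 -0.05 -0.9 0 0 0 0" --pt "85 -0.05 -0.9 0 0 0 0" --pt "85 -0.05 -0.9 0 0 0 0" --pt "85 -0.05 -0.9 0 0 0 0"

```text
clock: 9.4
tcp_pos: [0.5916, 0.2437, 0.2631]
tcp_rot: [3.141, 0.001, 2.998]
force: [0.3, 0.4, 0.4]
gripper_width: 0.997
grasp_force: 0.0
```

jog_arm --pt "85 -0.05 -0.9 0 0 0 0" --pt "85 -0.05 -0.9 -0.2 0 0 0" --pt "85 -0.05 -0.9 -0.4 0 0 0" --pt "85 -0.05 -0.9 -0.4 0 0 0" --pt "85 -0.05 -0.9 -0.4 0 0 0"

```text
clock: 9.9
tcp_pos: [0.5855, 0.1311, 0.2278]
tcp_rot: [3.141, 0.001, 2.998]
force: [-0.1, -0.3, -0.1]
gripper_width: 1.001
grasp_force: 0.0
```

jog_arm --pt "85 -0.05 -0.9 -0.4 0 0 0" --pt "85 -0.05 -0.9 -0.4 0 0 0" --pt "85 -0.05 -0.9 -0.4 0 0 0" --pt "85 -0.05 -0.9 -0.4 0 0 0" --pt "85 -0.05 -0.9 -0.4 0 0 0"

```text
clock: 10.4
tcp_pos: [0.5793, 0.0186, 0.1777]
tcp_rot: [3.141, 0.001, 2.998]
force: [0.6, -0.3, -1.0]
gripper_width: 0.995
grasp_force: 0.0
```

jog_arm --pt "85 0.03 -0.6 -0.2 0 0 0" --pt "85 0 -0.6 -0.2 0 0 0" --pt "85 0 -0.4 -0.2 0 0 0" --pt "85 0 -0.18 0 0 0 0" --pt "85 0 0 0 0 0 0"

```text
clock: 10.9
tcp_pos: [0.58, -0.0253, 0.1622]
tcp_rot: [3.141, 0.0, 2.998]
force: [-0.6, 0.6, -0.1]
gripper_width: 0.995
grasp_force: 0.0
```

Run:
```python
from h import *
s=cam("side");crop(s,140,30,220,210,2.8,"pics/s2.png");print(observe()["tcp_pos"])
```

```text
[ 0.58007352 -0.02486303  0.16236712]
```

View pics/s2.png

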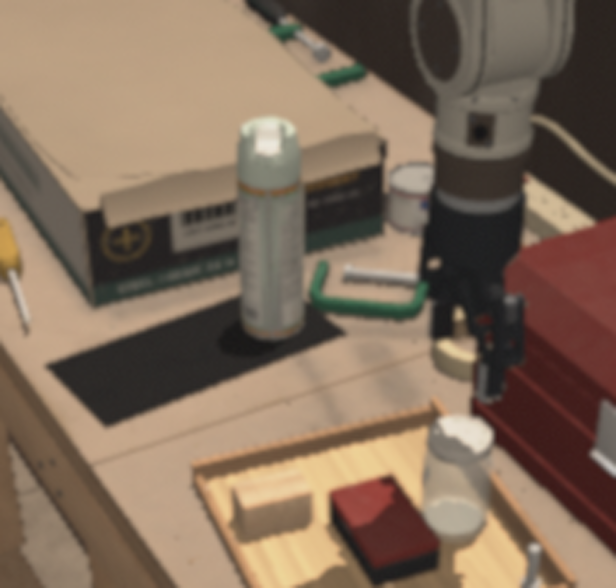

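The can stands on the mat at (270,230), and the gripper is above the jar (lid centre ≈(460,440)). Checking the jar position from this pixel.

Run:
```python
from h import *
s=cam("side");c=cam("top")
print(back(s,un([(460,438)],140,30,2.8),.105), back(s,un([(455,517)],140,30,2.8),.010))
print(back(c,un([(357,156)],235,155,6),.105))
```

```text
[[ 0.57837708 -0.03115776  0.105     ]] [[ 0.58313238 -0.02608474  0.01      ]]
[[ 0.58042714 -0.02522843  0.105     ]]
```

jog_arm --pt "85 0 -0.03 -0.7 0 0 0" --pt "85 0 0 -0.9 0 0 0" --pt "85 0 0 -0.9 0 0 0" --pt "85 0 0 -0.9 0 0 0" --pt "85 0 0 -0.6 0 0 0"

```text
clock: 11.55
tcp_pos: [0.5792, -0.0249, 0.0607]
tcp_rot: [3.142, -0.001, 2.999]
force: [0.2, -0.3, 0.2]
gripper_width: 0.993
grasp_force: 0.0
```

jog_arm --pt "85 0 0 -0.48 0 0 0" --pt "70 0 0 0 0 0 0" --pt "65 0 0 0 0 0 0" --pt "50 0 0 0 0 0 0" --pt "50 0 0 0 0 0 0"

```text
clock: 12.05
tcp_pos: [0.5809, -0.0256, 0.0515]
tcp_rot: [3.141, 0.003, 2.998]
force: [1.0, 1.6, 2.9]
gripper_width: 0.693
grasp_force: 65.7
```

jog_arm --pt "50 0 0 0 0 0 0" --pt "50 0 0 0 0 0 0" --pt "50 0 0 0 0 0 0" --pt "50 0 0 0.1 0 0 0" --pt "50 0 0 0.1 0 0 0"

```text
clock: 12.55
tcp_pos: [0.5787, -0.026, 0.0542]
tcp_rot: [-3.141, -0.002, 2.998]
force: [0.0, -0.1, -3.8]
gripper_width: 0.692
grasp_force: 65.2
```

jog_arm --pt "50 0 0 0.5 0 0 0" --pt "50 0 0 0.7 0 0 0" --pt "50 0 0 0.7 0 0 0" --pt "50 -0.1 0.3 0.5 0 0 0" --pt "50 -0.3 0.7 0 0 0 0"

```text
clock: 13.05
tcp_pos: [0.5718, -0.0014, 0.1178]
tcp_rot: [3.141, 0.005, 2.996]
force: [0.6, 0.0, -4.1]
gripper_width: 0.696
grasp_force: 65.7
```

jog_arm --pt "50 -0.4 0.9 0 0 0 0" --pt "50 -0.4 0.9 0 0 0 0" --pt "50 -0.4 0.9 0 0 0 0" --pt "50 -0.4 0.9 0 0 0 0" --pt "50 -0.4 0.9 0 0 0 0"

```text
clock: 13.55
tcp_pos: [0.5188, 0.1129, 0.1153]
tcp_rot: [3.142, -0.001, 2.998]
force: [-0.2, -0.2, -3.6]
gripper_width: 0.697
grasp_force: 65.6
```

jog_arm --pt "50 -0.3 0.9 0 0 0 0" --pt "50 -0.3 0.9 0 0 0 0" --pt "50 -0.2 0.9 0 0 0 0" --pt "50 -0.08 0.9 0 0 0 0" --pt "50 0 0.9 0 0 0 0"

```text
clock: 14.05
tcp_pos: [0.4966, 0.2253, 0.1153]
tcp_rot: [-3.141, -0.001, 2.999]
force: [0.5, 0.7, -3.3]
gripper_width: 0.696
grasp_force: 65.6
```

jog_arm --pt "50 0 0.9 0 0 0 0" --pt "50 0 0.9 0 0 0 0" --pt "50 0 0.9 0 0 0 0" --pt "50 0 0.7 0 0 0 0" --pt "50 0 0.5 0 0 0 0"

```text
clock: 14.55
tcp_pos: [0.4973, 0.3231, 0.1151]
tcp_rot: [-3.142, -0.0, 2.999]
force: [0.2, -0.3, -4.2]
gripper_width: 0.699
grasp_force: 65.6
```

jog_arm --pt "50 0 0.4 -0.1 0 0 0" --pt "50 0 0.24 -0.3 0 0 0" --pt "50 0 0 -0.5 0 0 0" --pt "50 0 0 -0.5 0 0 0" --pt "50 0 0 -0.5 0 0 0"

```text
clock: 15.05
tcp_pos: [0.4972, 0.3365, 0.0657]
tcp_rot: [-3.14, -0.001, 2.997]
force: [-0.3, 0.2, -3.8]
gripper_width: 0.699
grasp_force: 65.6
```

jog_arm --pt "50 0 0 -0.35 0 0 0" --pt "50 0 0 -0.2 0 0 0" --pt "50 0 0 -0.15 0 0 0" --pt "50 0 0 -0.1 0 0 0" --pt "50 0 0 0 0 0 0"

```text
clock: 15.55
tcp_pos: [0.498, 0.3376, 0.0486]
tcp_rot: [3.141, 0.001, 2.998]
force: [-2.6, -1.9, -0.1]
gripper_width: 0.696
grasp_force: 66.1
```

jog_arm --pt "65 0 0 0 0 0 0" --pt "75 0 0 0 0 0 0" --pt "85 0 0 0 0 0 0" --pt "85 0 0 0 0 0 0" --pt "85 0 0 0 0 0 0"

```text
clock: 16.05
tcp_pos: [0.498, 0.3378, 0.0477]
tcp_rot: [3.141, 0.0, 2.998]
force: [0.2, -0.0, -0.4]
gripper_width: 0.995
grasp_force: 0.0
```

jog_arm --pt "85 0 0 0.4 0 0 0" --pt "85 0 0 0.8 0 0 0" --pt "85 0 0 0.9 0 0 0" --pt "85 0 0 0.9 0 0 0" --pt "85 0 0 0.8 0 0 0"

```text
clock: 16.55
tcp_pos: [0.4981, 0.3379, 0.1446]
tcp_rot: [3.141, 0.001, 2.998]
force: [-0.3, 1.0, -0.2]
gripper_width: 0.99
grasp_force: 0.0
```

jog_arm --pt "85 -0.1 -0.5 0 0 0 0" --pt "85 -0.2 -0.9 0 0 0 0" --pt "85 -0.2 -0.9 0 0 0 0" --pt "85 -0.2 -0.9 0 0 0 0" --pt "85 -0.2 -0.9 0 0 0 0"

```text
clock: 17.05
tcp_pos: [0.4742, 0.2333, 0.1417]
tcp_rot: [-3.14, -0.001, 2.998]
force: [0.4, 0.2, -0.4]
gripper_width: 0.994
grasp_force: 0.0
```

jog_arm --pt "85 -0.2 -0.9 0 0 0 0" --pt "85 -0.2 -0.9 0 0 0 0" --pt "85 -0.2 -0.9 0 0 0 0" --pt "85 -0.2 -0.9 0 0 0 0" --pt "85 -0.2 -0.9 0 0 0 0"

```text
clock: 17.55
tcp_pos: [0.4489, 0.121, 0.1419]
tcp_rot: [-3.141, -0.001, 2.998]
force: [0.9, -0.7, -0.0]
gripper_width: 0.997
grasp_force: 0.0
```

jog_arm --pt "85 -0.1 -0.8 0 0 0 0" --pt "85 -0.1 -0.7 0 0 0 0" --pt "85 -0.05 -0.5 0 0 0 0" --pt "85 0 -0.2 0 0 0 0" --pt "85 0 0 0 0 0 0"

```text
clock: 18.05
tcp_pos: [0.4439, 0.0671, 0.1424]
tcp_rot: [3.142, -0.0, 2.997]
force: [0.2, 0.6, 0.0]
gripper_width: 0.995
grasp_force: 0.0
```

Run:
```python
from h import *
s=cam("side");crop(s,140,70,220,210,2.8,"pics/s3.png");print(observe()["tcp_pos"])
```

```text
[0.4440358  0.06766245 0.14245545]
```

View pics/s3.png

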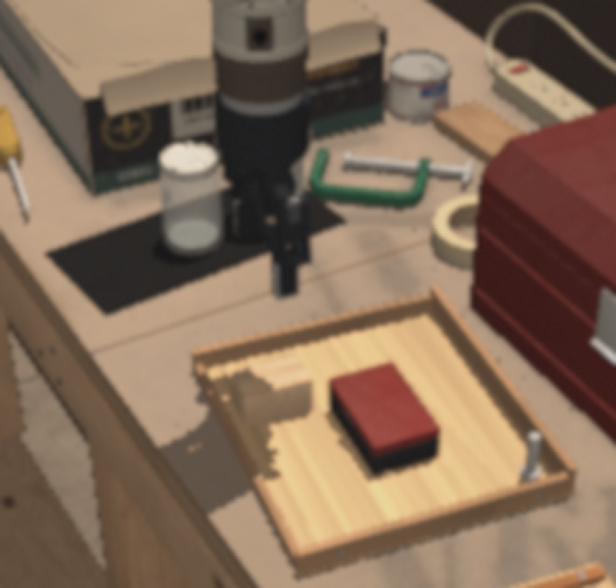

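The jar stands on the mat, and the gripper is just left of the block (top ≈(272,370)). Going down to the block.

jog_arm --pt "85 -0.06 -0.42 -0.5 0 0 0" --pt "85 0 0 -0.8 0 0 0" --pt "85 0 0 -0.8 0 0 0" --pt "85 0 0 -0.8 0 0 0" --pt "85 0 0 -0.8 0 0 0"

```text
clock: 18.6
tcp_pos: [0.4428, 0.058, 0.0493]
tcp_rot: [3.141, 0.0, 2.999]
force: [0.2, 0.8, 0.7]
gripper_width: 0.995
grasp_force: 0.0
```

jog_arm --pt "75 0 0 -0.7 0 0 0" --pt "65 0 0 -0.5 0 0 0" --pt "55 0 0 -0.22 0 0 0" --pt "50 0 0 0 0 0 0" --pt "45 0 0 0 0 0 0"

```text
clock: 19.1
tcp_pos: [0.443, 0.0576, 0.0149]
tcp_rot: [3.141, 0.001, 2.999]
force: [0.1, 0.4, 0.3]
gripper_width: 0.525
grasp_force: 0.0
```

jog_arm --pt "40 0 0 0 0 0 0" --pt "30 0 0 0 0 0 0" --pt "25 0 0 0 0 0 0" --pt "25 0 0 0 0 0 0" --pt "25 0 0 0 0 0 0"

```text
clock: 19.6
tcp_pos: [0.4436, 0.0574, 0.0156]
tcp_rot: [3.141, 0.002, 2.998]
force: [-0.1, 1.2, 6.3]
gripper_width: 0.438
grasp_force: 61.4
```

jog_arm --pt "25 0 0 0.5 0 0 0" --pt "25 0 0 0.8 0 0 0" --pt "25 0 0 0.8 0 0 0" --pt "25 -0.1 0.3 0.3 0 0 0" --pt "25 -0.16 0.6 0 0 0 0"

```text
clock: 20.1
tcp_pos: [0.4369, 0.0798, 0.0755]
tcp_rot: [3.141, 0.002, 2.996]
force: [-0.5, -0.3, -2.2]
gripper_width: 0.437
grasp_force: 60.5
```

jog_arm --pt "25 -0.2 0.9 0 0 0 0" --pt "25 -0.2 0.9 0 0 0 0" --pt "25 -0.2 0.9 0 0 0 0" --pt "25 -0.2 0.9 0 0 0 0" --pt "25 -0.2 0.9 0 0 0 0"

```text
clock: 20.6
tcp_pos: [0.4099, 0.1932, 0.0739]
tcp_rot: [-3.141, -0.001, 2.998]
force: [1.3, -0.2, -1.4]
gripper_width: 0.434
grasp_force: 60.5
```

jog_arm --pt "25 -0.2 0.9 0 0 0 0" --pt "25 -0.2 0.9 0 0 0 0" --pt "25 0 0.9 0 0 0 0" --pt "25 0 0.9 0 0 0 0" --pt "25 0 0.9 0 0 0 0"

```text
clock: 21.1
tcp_pos: [0.3999, 0.3056, 0.0737]
tcp_rot: [-3.141, -0.001, 2.998]
force: [0.0, -0.5, -1.0]
gripper_width: 0.43
grasp_force: 60.5
```

jog_arm --pt "25 0 0.6 -0.2 0 0 0" --pt "25 0 0.4 -0.4 0 0 0" --pt "25 0 0 -0.6 0 0 0" --pt "25 0 0 -0.5 0 0 0" --pt "25 0 0 -0.4 0 0 0"

```text
clock: 21.6
tcp_pos: [0.4, 0.3285, 0.0201]
tcp_rot: [-3.139, -0.002, 2.998]
force: [0.4, 0.4, -1.5]
gripper_width: 0.434
grasp_force: 60.5
```

jog_arm --pt "25 0.15 0 0 0 0 0" --pt "25 0.13 0 -0.15 0 0 0" --pt "25 0 0 -0.15 0 0 0" --pt "25 0 0 -0.1 0 0 0" --pt "25 0 0 0 0 0 0"

```text
clock: 22.1
tcp_pos: [0.4085, 0.3298, 0.0126]
tcp_rot: [3.141, 0.001, 2.998]
force: [1.1, -1.0, 0.6]
gripper_width: 0.436
grasp_force: 60.7
```

jog_arm --pt "40 0 0 0 0 0 0" --pt "50 0 0 0 0 0 0" --pt "60 0 0 0 0 0 0" --pt "70 0 0 0 0 0 0" --pt "75 0 0 0 0 0 0"

```text
clock: 22.6
tcp_pos: [0.408, 0.3297, 0.0121]
tcp_rot: [3.142, -0.0, 2.998]
force: [0.8, -0.4, -0.7]
gripper_width: 0.878
grasp_force: 0.0
```

jog_arm --pt "75 0 0 0.5 0 0 0" --pt "85 0 0 0.9 0 0 0" --pt "85 0 0 0.9 0 0 0" --pt "85 0 0 0.9 0 0 0" --pt "85 0 0 0.8 0 0 0"

```text
clock: 23.1
tcp_pos: [0.4083, 0.3299, 0.1142]
tcp_rot: [3.14, 0.001, 2.998]
force: [1.2, 0.3, 0.7]
gripper_width: 0.995
grasp_force: 0.0
```

Run:
```python
from h import *
c=cam("top");crop(c,150,150,200,115,4,"pics/t4.png");print(observe()["tcp_pos"])
```

```text
[0.41001655 0.33129714 0.11762949]
```

View pics/t4.png

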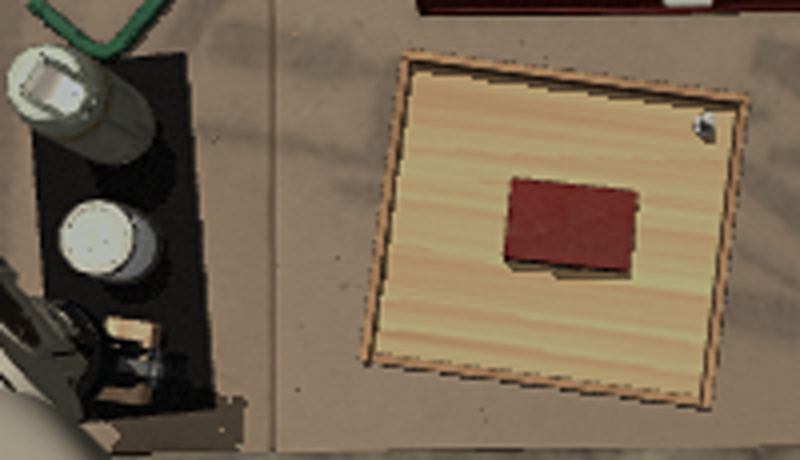

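All three stand on the mat, and the case centre is at about (571,225), unchanged. Now turning to grip the case across its 64 mm side.

jog_arm --pt "85 0 -0.5 0.3 0 0 0" --pt "85 0 -0.8 0.3 0 0 0" --pt "85 0.1 -0.9 0 0 0 -0.5" --pt "85 0.2 -0.9 0 0 0 -0.9" --pt "85 0.2 -0.9 0 0 0 -0.9"

```text
clock: 23.65
tcp_pos: [0.4197, 0.2277, 0.1267]
tcp_rot: [-3.14, -0.001, 2.753]
force: [1.1, 0.5, -0.5]
gripper_width: 0.997
grasp_force: 0.0
```

jog_arm --pt "85 0.25 -0.9 0 0 0 -0.9" --pt "85 0.25 -0.9 0 0 0 -0.9" --pt "85 0.25 -0.9 0 0 0 -0.9" --pt "85 0.25 -0.9 0 0 0 -0.9" --pt "85 0.25 -0.9 0 0 0 -0.9"

```text
clock: 24.15
tcp_pos: [0.4508, 0.1153, 0.1266]
tcp_rot: [-3.14, -0.001, 2.282]
force: [0.1, -0.0, 0.3]
gripper_width: 0.998
grasp_force: 0.0
```

jog_arm --pt "85 0.3 -0.9 0 0 0 -0.9" --pt "85 0.3 -0.9 0 0 0 -0.9" --pt "85 0.3 -0.9 0 0 0 -0.9" --pt "85 0.3 -0.8 0 0 0 -0.9" --pt "85 0.3 -0.6 0 0 0 -0.9"

```text
clock: 24.65
tcp_pos: [0.4881, 0.0127, 0.1266]
tcp_rot: [-3.139, 0.0, 1.809]
force: [0.0, 0.6, -0.1]
gripper_width: 0.994
grasp_force: 0.0
```

jog_arm --pt "85 0.3 -0.6 0 0 0 -0.9" --pt "85 0.3 -0.4 0 0 0 -0.9" --pt "85 0.3 -0.3 0 0 0 -0.9" --pt "85 0.23 -0.2 0 0 0 -0.73" --pt "85 0 0 0 0 0 0"

```text
clock: 25.15
tcp_pos: [0.517, -0.024, 0.1266]
tcp_rot: [-3.14, 0.0, 1.454]
force: [-0.1, 0.1, -0.5]
gripper_width: 0.991
grasp_force: 0.0
```

jog_arm --pt "85 -0.28 0.12 -0.4 0 0 0" --pt "85 0 0 -0.8 0 0 0" --pt "85 0 0 -0.8 0 0 0" --pt "85 0 0 -0.8 0 0 0" --pt "85 0 0 -0.6 0 0 0"

```text
clock: 25.65
tcp_pos: [0.5086, -0.0198, 0.0406]
tcp_rot: [-3.139, 0.0, 1.458]
force: [-0.9, 0.4, 0.1]
gripper_width: 0.998
grasp_force: 0.0
```

jog_arm --pt "85 0 0 -0.5 0 0 0" --pt "85 0 0 -0.5 0 0 0" --pt "85 0 0 -0.3 0 0 0" --pt "80 0 0 0 0 0 0" --pt "75 0 0 0 0 0 0"

```text
clock: 26.15
tcp_pos: [0.5107, -0.0198, 0.0097]
tcp_rot: [3.141, -0.0, 1.456]
force: [0.4, 1.3, 0.5]
gripper_width: 0.876
grasp_force: 0.0
```

jog_arm --pt "70 0 0 0 0 0 0" --pt "66 0 0 0 0 0 0" --pt "60 0 0 0 0 0 0" --pt "50 0 0 0 0 0 0" --pt "50 0 0 0 0 0 0"

```text
clock: 26.65
tcp_pos: [0.511, -0.0198, 0.0105]
tcp_rot: [3.14, -0.0, 1.456]
force: [-1.2, 0.6, 6.4]
gripper_width: 0.739
grasp_force: 68.2
```

jog_arm --pt "50 0 0 0.2 0 0 0" --pt "50 0 0 0.5 0 0 0" --pt "50 0 0 0.7 0 0 0" --pt "50 0 0 0.7 0 0 0" --pt "50 0 0 0.5 0 0 0"

```text
clock: 27.15
tcp_pos: [0.511, -0.0198, 0.0762]
tcp_rot: [3.14, -0.0, 1.456]
force: [0.6, 0.9, -3.6]
gripper_width: 0.737
grasp_force: 67.1
```

jog_arm --pt "50 0 -0.3 0 0 0 -0.1" --pt "50 0 -0.6 0 0 0 -0.1" --pt "50 0 -0.8 0 0 0 -0.1" --pt "50 0 -0.9 0 0 0 -0.1" --pt "50 -0.1 -0.9 0 0 0 0"

```text
clock: 27.65
tcp_pos: [0.5072, -0.1091, 0.0735]
tcp_rot: [-3.14, 0.0, 1.413]
force: [0.4, -0.3, -2.8]
gripper_width: 0.739
grasp_force: 67.2
```

jog_arm --pt "50 -0.1 -0.9 0 0 0 0" --pt "50 -0.1 -0.9 0 0 0 0" --pt "50 -0.1 -0.9 0 0 0 0" --pt "50 -0.1 -0.9 0 0 0 0" --pt "50 0 -0.9 0 0 0 0"

```text
clock: 28.15
tcp_pos: [0.4961, -0.2216, 0.0732]
tcp_rot: [-3.139, -0.0, 1.412]
force: [1.0, 0.6, -3.0]
gripper_width: 0.737
grasp_force: 67.1
```

jog_arm --pt "50 0 -0.9 0 0 0 0" --pt "50 0 -0.9 0 0 0 0" --pt "50 0 -0.8 0 0 0 0" --pt "50 0 -0.6 0 0 0 0" --pt "50 0 -0.4 0 0 0 0"

```text
clock: 28.65
tcp_pos: [0.497, -0.3114, 0.0736]
tcp_rot: [-3.14, -0.0, 1.412]
force: [0.2, -0.2, -3.2]
gripper_width: 0.742
grasp_force: 67.1
```

jog_arm --pt "50 0 -0.2 0 0 0 0" --pt "50 0 0 -0.3 0 0 0" --pt "50 0 0 -0.4 0 0 0" --pt "50 0 0 -0.3 0 0 0" --pt "50 0 0 0 0 0 0"

```text
clock: 29.15
tcp_pos: [0.4968, -0.3132, 0.0475]
tcp_rot: [-3.138, -0.002, 1.415]
force: [-0.5, -0.0, -3.3]
gripper_width: 0.738
grasp_force: 67.1
```

Run:
```python
from h import *
c=cam("top");s=cam("side")
crop(c,345,150,80,105,5,"pics/a.png");crop(s,290,230,110,130,4,"pics/b.png")
a=cv2.imread("pics/a.png");b=cv2.imread("pics/b.png")
o=np.zeros((600,800,3),np.uint8);o[:525,:400]=a;o[:520,:][:, 400:800]=b[:,:400]
cv2.imwrite("pics/ab2.png",o);print(observe()["tcp_pos"])
```

```text
[ 0.49785168 -0.31405142  0.04901766]
```

View pics/ab2.png

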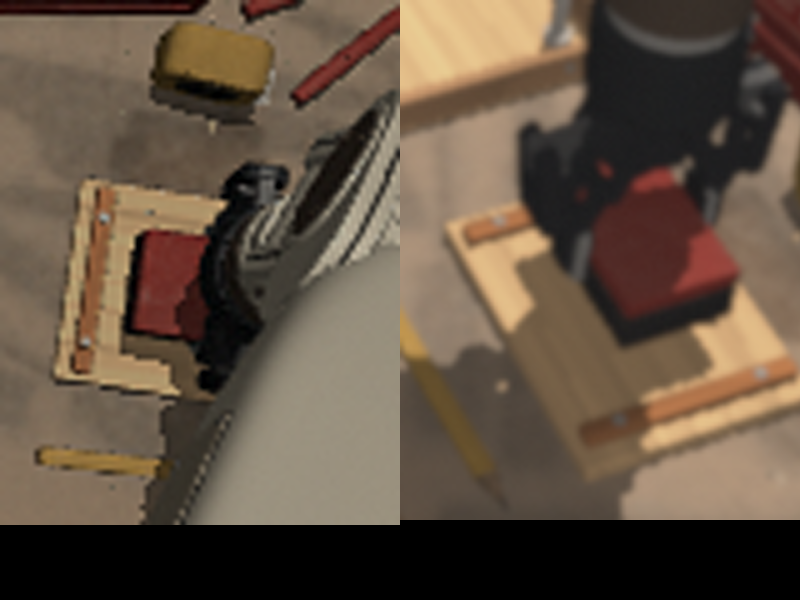

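The case hangs level and centred over the board, with its long side along the board's y. Lowering it.

jog_arm --pt "50 0 -0.05 -0.4 0 0 0" --pt "50 0 0 -0.4 0 0 0" --pt "50 0 0 -0.25 0 0 0" --pt "50 0 0 -0.15 0 0 0" --pt "50 0 0 -0.1 0 0 0"

```text
clock: 29.75
tcp_pos: [0.4976, -0.3158, 0.0165]
tcp_rot: [-3.141, -0.0, 1.414]
force: [-6.4, 4.1, 16.9]
gripper_width: 0.741
grasp_force: 69.9
```

jog_arm --pt "50 0 0 -0.03 0 0 0" --pt "50 0 0 0 0 0 0" --pt "50 0 0 0 0 0 0" --pt "50 0 0 0 0 0 0" --pt "50 0 0 0 0 0 0"

```text
clock: 30.25
tcp_pos: [0.4984, -0.3163, 0.0165]
tcp_rot: [3.141, 0.0, 1.414]
force: [0.5, -1.0, -1.6]
gripper_width: 0.736
grasp_force: 67.1
```

jog_arm --pt "65 0 0 0 0 0 0" --pt "72 0 0 0 0 0 0" --pt "80 0 0 0 0 0 0" --pt "85 0 0 0 0 0 0" --pt "85 0 0 0 0 0 0"

```text
clock: 30.75
tcp_pos: [0.4981, -0.3161, 0.0164]
tcp_rot: [3.141, 0.0, 1.414]
force: [-0.1, 0.4, -0.3]
gripper_width: 0.992
grasp_force: 0.0
```

jog_arm --pt "85 0 0 0.4 0 0 0" --pt "85 0 0 0.8 0 0 0" --pt "85 0 0 1 0 0 0" --pt "85 0 0 1 0 0 0" --pt "85 0 0.3 1 0 0 0"

```text
clock: 31.25
tcp_pos: [0.4981, -0.3093, 0.1231]
tcp_rot: [3.141, 0.001, 1.413]
force: [0.2, 0.7, -0.0]
gripper_width: 0.995
grasp_force: 0.0
```

jog_arm --pt "85 0 0.7 0.7 0 0 0.5" --pt "85 0 0.9 0.3 0 0 0.9" --pt "85 0 0.9 0 0 0 0.9" --pt "85 0 0.9 0 0 0 0.9" --pt "85 0 0.9 0 0 0 0.9"

```text
clock: 31.75
tcp_pos: [0.4981, -0.2003, 0.1474]
tcp_rot: [3.141, 0.001, 1.847]
force: [-0.8, 0.3, -0.0]
gripper_width: 0.996
grasp_force: 0.0
```

Run:
```python
from h import *
c=cam("top");s=cam("side")
crop(c,345,150,80,105,5,"pics/a.png");crop(s,290,230,110,130,4,"pics/b.png")
a=cv2.imread("pics/a.png");b=cv2.imread("pics/b.png")
o=np.zeros((600,800,3),np.uint8);o[:525,:400]=a;o[:520,:][:, 400:800]=b[:,:400]
cv2.imwrite("pics/ab3.png",o)
```

```text
(no output)
```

View pics/ab3.png

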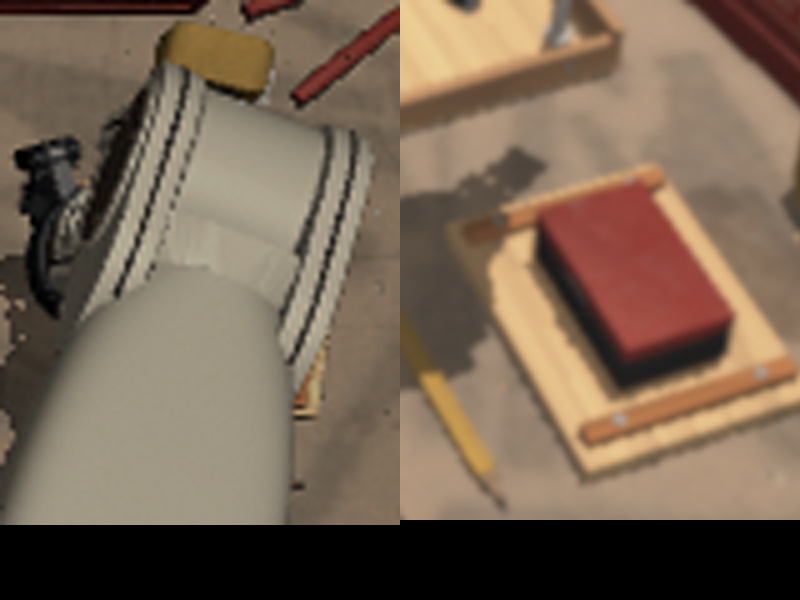

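The case lies flat between the battens. Back to the mat for the jar.

jog_arm --pt "85 0 0.9 0 0 0 0.9" --pt "85 0 0.9 0 0 0 0.9" --pt "85 0 0.9 0 0 0 0.9" --pt "85 0 0.9 0 0 0 0.9" --pt "85 0 0.9 0 0 0 0.9"

```text
clock: 32.35
tcp_pos: [0.4984, -0.0886, 0.147]
tcp_rot: [3.141, 0.001, 2.316]
force: [0.8, 0.1, 0.0]
gripper_width: 0.998
grasp_force: 0.0
```

jog_arm --pt "85 0 0.9 0 0 0 0.9" --pt "85 0 0.9 0 0 0 0.9" --pt "85 0 0.9 0 0 0 0.9" --pt "85 0 0.9 0 0 0 0.9" --pt "85 0 0.9 0 0 0 0.9"

```text
clock: 32.85
tcp_pos: [0.4986, 0.0241, 0.147]
tcp_rot: [3.142, 0.001, 2.787]
force: [0.1, 0.1, 0.3]
gripper_width: 0.999
grasp_force: 0.0
```

jog_arm --pt "85 0 0.9 0 0 0 0.9" --pt "85 0 0.9 0 0 0 0.9" --pt "85 0 0.9 0 0 0 0.2" --pt "85 0 0.9 0 0 0 0" --pt "85 0 0.9 0 0 0 0"

```text
clock: 33.35
tcp_pos: [0.4987, 0.1367, 0.147]
tcp_rot: [3.142, 0.001, 2.993]
force: [1.3, -0.6, 0.3]
gripper_width: 0.996
grasp_force: 0.0
```

jog_arm --pt "85 0 0.9 0 0 0 0" --pt "85 0 0.9 0 0 0 0" --pt "85 0 0.9 0 0 0 0" --pt "85 0 0.9 0 0 0 0" --pt "85 0 0.9 0 0 0 0"

```text
clock: 33.85
tcp_pos: [0.4988, 0.2493, 0.1469]
tcp_rot: [3.141, 0.001, 2.993]
force: [-0.1, -0.3, 0.1]
gripper_width: 0.998
grasp_force: 0.0
```

jog_arm --pt "85 0 0.9 0 0 0 0" --pt "85 0 0.8 0 0 0 0" --pt "85 0 0.6 0 0 0 0" --pt "85 0 0.4 0 0 0 0" --pt "85 0 0.2 0 0 0 0"

```text
clock: 34.35
tcp_pos: [0.4983, 0.3219, 0.1464]
tcp_rot: [-3.142, 0.0, 2.995]
force: [0.7, 0.2, -0.2]
gripper_width: 0.997
grasp_force: 0.0
```

jog_arm --pt "85 0 0.5 0 0 0 0.03" --pt "85 0 0 0 0 0 0" --pt "85 0 0 -0.5 0 0 0" --pt "85 0 0 -0.5 0 0 0" --pt "85 0 0 0 0 0 0"

```text
clock: 34.85
tcp_pos: [0.4963, 0.3322, 0.1182]
tcp_rot: [-3.138, -0.004, 2.997]
force: [0.7, -1.4, -0.3]
gripper_width: 0.996
grasp_force: 0.0
```

Run:
```python
from h import *
s=cam("side");crop(s,160,60,90,120,5,"pics/s5.png");
for i in range(4): o=observe();print(o["tcp_pos"],o["tcp_rot"]);cam("side")
```

```text
[0.49683264 0.33262245 0.11924589] [-3.13867043e+00 -3.10221116e-03  2.99739772e+00]
[0.4974214  0.33311729 0.12019981] [-3.13992694e+00 -1.75011764e-03  2.99754584e+00]
[0.49787214 0.3334674  0.12091068] [-3.14091534e+00 -6.83284102e-04  2.99759321e+00]
[0.49819468 0.33373074 0.12139515] [3.14154575e+00 8.58149450e-05 2.99764352e+00]
```

View pics/s5.png

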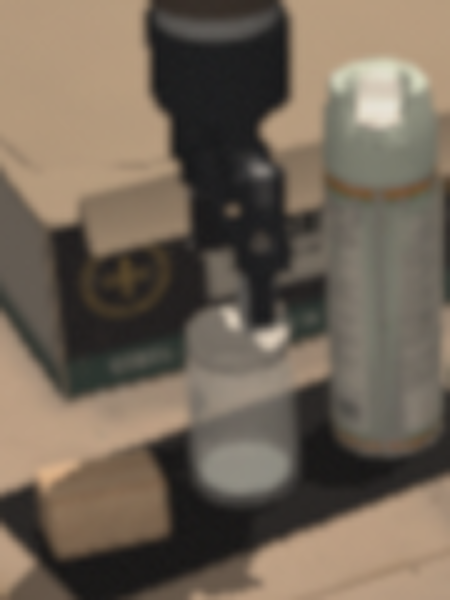

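The gripper is over the jar with a little settling lag; a small y correction, then down.

jog_arm --pt "85 0 0.16 0 0 0 0" --pt "85 0 0 -0.6 0 0 0" --pt "85 0 0 -0.8 0 0 0" --pt "85 0 0 -0.8 0 0 0" --pt "85 0 0 -0.5 0 0 0"

```text
clock: 35.6
tcp_pos: [0.4975, 0.3379, 0.0526]
tcp_rot: [-3.141, -0.001, 2.998]
force: [-0.2, 0.7, 0.0]
gripper_width: 0.995
grasp_force: 0.0
```

jog_arm --pt "85 0 0 -0.26 0 0 0" --pt "85 0 0 0 0 0 0" --pt "85 0 0 0 0 0 0" --pt "85 0 0 0 0 0 0" --pt "85 0 0 0 0 0 0"

```text
clock: 36.1
tcp_pos: [0.4987, 0.3383, 0.0483]
tcp_rot: [3.14, 0.001, 2.998]
force: [0.0, -0.4, 0.4]
gripper_width: 0.995
grasp_force: 0.0
```

jog_arm --pt "75 0 0 0 0 0 0" --pt "65 0 0 0 0 0 0" --pt "55 0 0 0 0 0 0" --pt "50 0 0 0 0 0 0" --pt "50 0 0 0 0 0 0"

```text
clock: 36.6
tcp_pos: [0.4986, 0.338, 0.0482]
tcp_rot: [3.141, 0.001, 2.998]
force: [-0.3, -1.8, 4.9]
gripper_width: 0.696
grasp_force: 65.9
```

jog_arm --pt "50 0 0 0.4 0 0 0" --pt "50 0 0 0.7 0 0 0" --pt "50 0 0 0.8 0 0 0" --pt "50 0 -0.3 0.6 0 0 0" --pt "50 0 -0.6 0.1 0 0 0"

```text
clock: 37.1
tcp_pos: [0.499, 0.3162, 0.1142]
tcp_rot: [3.139, 0.003, 3.0]
force: [-0.6, 0.1, -4.3]
gripper_width: 0.695
grasp_force: 65.7
```

jog_arm --pt "50 0 -0.9 0 0 0 0" --pt "50 0 -0.9 0 0 0 0" --pt "50 0 -0.9 0 0 0 0" --pt "50 0.2 -0.9 0 0 0 0" --pt "50 0.4 -0.9 0 0 0 0"

```text
clock: 37.6
tcp_pos: [0.5112, 0.2003, 0.1112]
tcp_rot: [-3.14, -0.003, 2.998]
force: [-0.1, 1.1, -3.9]
gripper_width: 0.697
grasp_force: 65.7
```

jog_arm --pt "50 0.4 -0.9 0 0 0 0" --pt "50 0.4 -0.9 0 0 0 0" --pt "50 0.4 -0.9 0 0 0 0" --pt "50 0.4 -0.9 0 0 0 0" --pt "50 0.4 -0.9 0 0 0 0"

```text
clock: 38.1
tcp_pos: [0.5619, 0.088, 0.1112]
tcp_rot: [-3.14, -0.003, 2.997]
force: [0.1, 0.8, -3.3]
gripper_width: 0.695
grasp_force: 65.7
```

jog_arm --pt "50 0.3 -0.9 0 0 0 0" --pt "50 0.2 -0.8 0 0 0 0" --pt "50 0.1 -0.7 0 0 0 0" --pt "50 0.08 -0.6 0 0 0 0" --pt "50 0 -0.4 0 0 0 0"

```text
clock: 38.6
tcp_pos: [0.5791, 0.0035, 0.1115]
tcp_rot: [-3.141, -0.002, 2.996]
force: [-0.6, 0.4, -3.5]
gripper_width: 0.695
grasp_force: 65.7
```

jog_arm --pt "50 0 -0.2 0 0 0 0" --pt "50 0 -0.1 0 0 0 0" --pt "50 0 0 0 0 0 0" --pt "50 0 0 0 0 0 0" --pt "50 0 0 0 0 0 0"

```text
clock: 39.1
tcp_pos: [0.58, -0.0014, 0.1124]
tcp_rot: [3.141, 0.0, 2.999]
force: [0.7, 0.7, -4.1]
gripper_width: 0.697
grasp_force: 65.7
```

jog_arm --pt "50 0.02 -0.5 -0.1 0 0 0" --pt "50 0 -0.35 -0.4 0 0 0" --pt "50 0 -0.12 -0.5 0 0 0" --pt "50 0 0 -0.5 0 0 0" --pt "50 0 0 -0.4 0 0 0"

```text
clock: 39.6
tcp_pos: [0.5794, -0.0265, 0.0627]
tcp_rot: [3.142, -0.003, 2.997]
force: [-0.1, 0.6, -3.6]
gripper_width: 0.694
grasp_force: 65.7
```

jog_arm --pt "50 0 0 -0.2 0 0 0" --pt "50 0 0 -0.12 0 0 0" --pt "50 0 0 0 0 0 0" --pt "50 0 0 0 0 0 0" --pt "50 0 0 0 0 0 0"

```text
clock: 40.1
tcp_pos: [0.5811, -0.0262, 0.0575]
tcp_rot: [3.141, 0.001, 2.998]
force: [0.3, 0.8, -2.5]
gripper_width: 0.697
grasp_force: 65.6
```

jog_arm --pt "50 -0.02 0.02 -0.12 0 0 0" --pt "50 0 0 -0.08 0 0 0" --pt "50 0 0 -0.04 0 0 0" --pt "50 0 0 0 0 0 0" --pt "50 0 0 0 0 0 0"

```text
clock: 40.6
tcp_pos: [0.5799, -0.0258, 0.0512]
tcp_rot: [3.141, 0.0, 2.998]
force: [-2.1, 0.6, 1.7]
gripper_width: 0.694
grasp_force: 66.1
```

jog_arm --pt "65 0 0 0 0 0 0" --pt "75 0 0 0 0 0 0" --pt "85 0 0 0 0 0 0" --pt "85 0 0 0 0 0 0" --pt "85 0 0 0.2 0 0 0"

```text
clock: 41.1
tcp_pos: [0.5795, -0.0258, 0.0553]
tcp_rot: [-3.141, -0.001, 2.998]
force: [-0.4, -1.0, -0.6]
gripper_width: 0.997
grasp_force: 0.0
```

jog_arm --pt "85 0 0 0.6 0 0 0" --pt "85 0 0 0.9 0 0 0" --pt "85 0 0 0.9 0 0 0" --pt "85 -0.1 0.3 0.9 0 0 0" --pt "85 -0.3 0.6 0.3 0 0 0"

```text
clock: 41.6
tcp_pos: [0.5721, -0.0037, 0.1488]
tcp_rot: [3.141, 0.006, 2.996]
force: [0.3, -0.0, -0.7]
gripper_width: 0.992
grasp_force: 0.0
```

jog_arm --pt "85 -0.5 0.9 0 0 0 0" --pt "85 -0.5 0.9 0 0 0 0" --pt "85 -0.5 0.9 0 0 0 0" --pt "85 -0.5 0.9 0 0 0 0" --pt "85 -0.5 0.9 0 0 0 0"

```text
clock: 42.1
tcp_pos: [0.5059, 0.1106, 0.1452]
tcp_rot: [-3.141, -0.001, 2.999]
force: [0.5, -0.3, -0.5]
gripper_width: 0.997
grasp_force: 0.0
```

jog_arm --pt "85 -0.5 0.9 -0.2 0 0 0" --pt "85 -0.5 0.9 -0.4 0 0 0" --pt "85 -0.5 0.9 -0.5 0 0 0" --pt "85 -0.5 0.9 -0.5 0 0 0" --pt "85 -0.5 0.9 0 0 0 0"

```text
clock: 42.6
tcp_pos: [0.4419, 0.2222, 0.1036]
tcp_rot: [-3.139, -0.004, 2.999]
force: [-0.5, -0.0, -0.2]
gripper_width: 0.997
grasp_force: 0.0
```

jog_arm --pt "85 -0.5 0.9 0 0 0 0" --pt "85 -0.5 0.9 0 0 0 0" --pt "85 -0.3 0.9 0 0 0 0" --pt "85 -0.17 0.7 0 0 0 0" --pt "85 0 0.5 0 0 0 0"

```text
clock: 43.1
tcp_pos: [0.4065, 0.3204, 0.1054]
tcp_rot: [-3.141, -0.001, 3.0]
force: [0.5, -0.6, 0.4]
gripper_width: 0.994
grasp_force: 0.0
```

jog_arm --pt "85 0 0.3 0 0 0 0" --pt "85 0 0.1 0 0 0 0" --pt "85 0 0 0 0 0 0" --pt "85 0 0 0 0 0 0" --pt "85 0 0 0 0 0 0"

```text
clock: 43.6
tcp_pos: [0.4084, 0.3285, 0.1058]
tcp_rot: [-3.141, -0.0, 2.997]
force: [-0.8, 0.1, -0.3]
gripper_width: 0.993
grasp_force: 0.0
```

jog_arm --pt "85 0 0.05 -0.5 0 0 0" --pt "85 0 0 -0.9 0 0 0" --pt "85 0 0 -0.9 0 0 0" --pt "80 0 0 -0.7 0 0 0" --pt "70 0 0 -0.45 0 0 0"

```text
clock: 44.1
tcp_pos: [0.4073, 0.3293, 0.0173]
tcp_rot: [-3.139, -0.002, 2.998]
force: [-0.0, -0.2, -0.0]
gripper_width: 0.827
grasp_force: 0.0
```

jog_arm --pt "65 0 0 -0.3 0 0 0" --pt "60 0 0 0 0 0 0" --pt "55 0 0 0 0 0 0" --pt "50 0 0 0 0 0 0" --pt "45 0 0 0 0 0 0"

```text
clock: 44.6
tcp_pos: [0.4089, 0.3309, 0.0129]
tcp_rot: [3.14, 0.001, 2.998]
force: [-0.6, 0.6, 0.4]
gripper_width: 0.525
grasp_force: 0.0
```

jog_arm --pt "40 0 0 0 0 0 0" --pt "30 0 0 0 0 0 0" --pt "25 0 0 0 0 0 0" --pt "25 0 0 0 0 0 0" --pt "25 0 0 0 0 0 0"

```text
clock: 45.1
tcp_pos: [0.4088, 0.3308, 0.0128]
tcp_rot: [3.141, 0.001, 2.998]
force: [0.1, -0.5, 5.2]
gripper_width: 0.432
grasp_force: 61.4
```

jog_arm --pt "25 0 0 0.5 0 0 0" --pt "25 0 0 0.8 0 0 0" --pt "25 0 -0.1 0.8 0 0 0" --pt "25 0.1 -0.4 0.3 0 0 0" --pt "25 0.1 -0.7 0 0 0 0"

```text
clock: 45.6
tcp_pos: [0.4143, 0.3011, 0.0736]
tcp_rot: [3.139, 0.002, 3.0]
force: [1.0, -0.9, -1.9]
gripper_width: 0.436
grasp_force: 60.7
```

jog_arm --pt "25 0.1 -0.9 0 0 0 0" --pt "25 0.1 -0.9 0 0 0 0" --pt "25 0.1 -0.9 0 0 0 0" --pt "25 0.1 -0.9 0 0 0 0" --pt "25 0.2 -0.9 0 0 0 0"

```text
clock: 46.1
tcp_pos: [0.4274, 0.1861, 0.0716]
tcp_rot: [-3.141, -0.001, 2.998]
force: [0.4, 0.1, -0.6]
gripper_width: 0.436
grasp_force: 60.7
```

jog_arm --pt "25 0.2 -0.9 0 0 0 0" --pt "25 0.2 -0.9 0 0 0 0" --pt "25 0.2 -0.9 0 0 0 0" --pt "25 0 -0.8 0 0 0 0" --pt "25 0 -0.7 0 0 0 0"

```text
clock: 46.6
tcp_pos: [0.4426, 0.0812, 0.0717]
tcp_rot: [-3.141, -0.001, 2.997]
force: [0.9, 0.2, -0.9]
gripper_width: 0.431
grasp_force: 60.7
```

jog_arm --pt "25 0 -0.5 0 0 0 0" --pt "25 0 -0.3 0 0 0 0" --pt "25 0 -0.1 0 0 0 0" --pt "25 0 0 0 0 0 0" --pt "25 0 0 0 0 0 0"

```text
clock: 47.1
tcp_pos: [0.4433, 0.0609, 0.072]
tcp_rot: [3.141, 0.0, 2.999]
force: [0.5, 1.0, -1.6]
gripper_width: 0.432
grasp_force: 60.7
```

jog_arm --pt "25 0.01 -0.14 -0.3 0 0 0" --pt "25 0 0 -0.5 0 0 0" --pt "25 0 0 -0.5 0 0 0" --pt "25 0 0 -0.4 0 0 0" --pt "25 0 0 -0.2 0 0 0"

```text
clock: 47.6
tcp_pos: [0.4427, 0.057, 0.0233]
tcp_rot: [-3.141, -0.002, 2.999]
force: [0.2, 0.6, -0.3]
gripper_width: 0.437
grasp_force: 60.7
```

jog_arm --pt "25 0 0 -0.1 0 0 0" --pt "25 0 0 -0.1 0 0 0" --pt "25 0 0 -0.06 0 0 0" --pt "25 0 0 0 0 0 0" --pt "25 0 0 0 0 0 0"

```text
clock: 48.1
tcp_pos: [0.4438, 0.057, 0.0183]
tcp_rot: [3.141, 0.001, 2.998]
force: [-0.1, 0.3, -1.4]
gripper_width: 0.434
grasp_force: 60.7
```

jog_arm --pt "25 0 0 -0.06 0 0 0" --pt "25 0 0 -0.04 0 0 0" --pt "25 0 0 0 0 0 0" --pt "25 0 0 0 0 0 0" --pt "25 0 0 0 0 0 0"

```text
clock: 48.6
tcp_pos: [0.4437, 0.0569, 0.0158]
tcp_rot: [3.141, 0.0, 2.998]
force: [-1.1, -0.3, 4.1]
gripper_width: 0.436
grasp_force: 61.0
```

jog_arm --pt "40 0 0 0 0 0 0" --pt "50 0 0 0 0 0 0" --pt "60 0 0 0 0 0 0" --pt "70 0 0 0 0 0 0" --pt "75 0 0 0 0 0 0"

```text
clock: 49.1
tcp_pos: [0.4435, 0.0569, 0.0155]
tcp_rot: [-3.142, -0.0, 2.998]
force: [0.0, 0.1, 0.7]
gripper_width: 0.874
grasp_force: 0.0
```

jog_arm --pt "75 0 0 0.5 0 0 0" --pt "85 0 0 0.9 0 0 0" --pt "85 0 0 0.9 0 0 0" --pt "85 0.1 0.3 0.9 0 0 0" --pt "85 0.3 0.6 0.9 0 0 0"

```text
clock: 49.6
tcp_pos: [0.4528, 0.0789, 0.1188]
tcp_rot: [-3.141, -0.001, 2.996]
force: [0.7, 0.0, -0.3]
gripper_width: 0.995
grasp_force: 0.0
```

jog_arm --pt "85 0.4 0.7 0.9 0 0 0" --pt "85 0.4 0.7 0.9 0 0 0" --pt "85 0.4 0.7 0.9 0 0 0" --pt "85 0.4 0.7 0.9 0 0 0" --pt "85 0.4 0.7 0.9 0 0 0"

```text
clock: 50.1
tcp_pos: [0.5036, 0.1676, 0.2314]
tcp_rot: [-3.141, -0.0, 2.998]
force: [1.3, 0.1, 0.3]
gripper_width: 0.999
grasp_force: 0.0
```

jog_arm --pt "85 0.4 0.7 0.9 0 0 0" --pt "85 0.4 0.7 0.4 0 0 0" --pt "85 0.4 0.7 0 0 0 0" --pt "85 0.4 0.7 0 0 0 0" --pt "85 0.4 0.7 0 0 0 0"

```text
clock: 50.6
tcp_pos: [0.5538, 0.2551, 0.2629]
tcp_rot: [-3.141, -0.0, 2.998]
force: [0.2, 0.3, -0.5]
gripper_width: 0.996
grasp_force: 0.0
```

jog_arm --pt "85 0.4 0.7 0 0 0 0" --pt "85 0.4 0.7 0 0 0 0" --pt "85 0.4 0.7 0 0 0 0" --pt "85 0.3 0.6 0 0 0 0" --pt "85 0.2 0.5 0 0 0 0"

```text
clock: 51.1
tcp_pos: [0.5963, 0.3353, 0.2622]
tcp_rot: [-3.141, -0.001, 2.998]
force: [0.2, -0.3, -0.2]
gripper_width: 0.996
grasp_force: 0.0
```

jog_arm --pt "85 0.06 0.3 0 0 0 0" --pt "85 0 0.1 0 0 0 0" --pt "85 0 0 0 0 0 0" --pt "85 0 0 0 0 0 0" --pt "85 0 0 0 0 0 0"

```text
clock: 51.6
tcp_pos: [0.5975, 0.3438, 0.2635]
tcp_rot: [3.142, 0.0, 2.997]
force: [0.0, -0.4, 0.1]
gripper_width: 0.997
grasp_force: 0.0
```

jog_arm --pt "85 0.02 0.13 -0.3 0 0 0" --pt "85 0 0 -0.8 0 0 0" --pt "85 0 0 -0.9 0 0 0" --pt "85 0 0 -0.8 0 0 0" --pt "85 0 0 -0.6 0 0 0"

```text
clock: 52.1
tcp_pos: [0.5973, 0.3471, 0.1759]
tcp_rot: [-3.14, -0.002, 2.998]
force: [-0.5, -1.1, -0.1]
gripper_width: 0.996
grasp_force: 0.0
```

jog_arm --pt "85 0 0 -0.34 0 0 0" --pt "85 0 0 0 0 0 0" --pt "85 0 0 0 0 0 0" --pt "75 0 0 0 0 0 0" --pt "70 0 0 0 0 0 0"

```text
clock: 52.6
tcp_pos: [0.5986, 0.348, 0.1708]
tcp_rot: [3.14, 0.002, 2.998]
force: [0.1, -0.6, 0.3]
gripper_width: 0.821
grasp_force: 0.0
```

jog_arm --pt "65 0 0 0 0 0 0" --pt "60 0 0 0 0 0 0" --pt "50 0 0 0 0 0 0" --pt "50 0 0 0 0 0 0" --pt "50 0 0 0 0 0 0"

```text
clock: 53.1
tcp_pos: [0.5986, 0.3476, 0.171]
tcp_rot: [3.141, 0.002, 2.998]
force: [-0.6, -2.5, 4.6]
gripper_width: 0.713
grasp_force: 64.0
```

jog_arm --pt "50 0 0 0.4 0 0 0" --pt "50 0 0 0.7 0 0 0" --pt "50 0 0 0.8 0 0 0" --pt "50 -0.2 -0.3 0.7 0 0 0" --pt "50 -0.4 -0.6 0.4 0 0 0"

```text
clock: 53.6
tcp_pos: [0.5831, 0.3258, 0.2453]
tcp_rot: [3.141, 0.001, 2.999]
force: [-0.3, -0.4, -3.3]
gripper_width: 0.711
grasp_force: 66.0
```

jog_arm --pt "50 -0.6 -0.8 0 0 0 0" --pt "50 -0.6 -0.9 0 0 0 0" --pt "50 -0.6 -0.9 0 0 0 0" --pt "50 -0.6 -0.9 0 0 0 0" --pt "50 -0.6 -0.9 0 0 0 0"

```text
clock: 54.1
tcp_pos: [0.5065, 0.2138, 0.2444]
tcp_rot: [-3.141, -0.001, 2.998]
force: [0.5, -0.3, -3.9]
gripper_width: 0.711
grasp_force: 66.0
```

jog_arm --pt "50 -0.6 -0.9 0 0 0 0" --pt "50 -0.6 -0.9 0 0 0 0" --pt "50 -0.6 -0.9 0 0 0 0" --pt "50 -0.6 -0.9 0 0 0 0" --pt "50 -0.5 -0.9 0 0 0 0"

```text
clock: 54.6
tcp_pos: [0.4337, 0.1015, 0.2446]
tcp_rot: [-3.141, -0.001, 2.998]
force: [0.7, 0.1, -2.9]
gripper_width: 0.715
grasp_force: 66.0
```

jog_arm --pt "50 -0.3 -0.9 0 0 0 0" --pt "50 0 -0.9 0 0 0 0" --pt "50 0 -0.9 0 0 0 0" --pt "50 0 -0.9 0 0 0 0" --pt "50 0 -0.8 0 0 0 0"

```text
clock: 55.1
tcp_pos: [0.427, -0.0084, 0.2447]
tcp_rot: [-3.142, -0.0, 2.998]
force: [-0.4, 0.7, -3.3]
gripper_width: 0.714
grasp_force: 66.0
```

jog_arm --pt "50 0 -0.7 0 0 0 0" --pt "50 0 -0.5 0 0 0 0" --pt "50 0 -0.2 0 0 0 0" --pt "50 0 0 0 0 0 0" --pt "50 0 0 0 0 0 0"

```text
clock: 55.6
tcp_pos: [0.4279, -0.0419, 0.2445]
tcp_rot: [3.141, -0.0, 2.998]
force: [-0.2, -0.2, -3.3]
gripper_width: 0.711
grasp_force: 66.1
```

jog_arm --pt "50 0 -0.3 0 0 0 0" --pt "50 0 -0.2 -0.2 0 0 0" --pt "50 0 0 -0.5 0 0 0" --pt "50 0 0 -0.5 0 0 0" --pt "50 0 0 -0.5 0 0 0"

```text
clock: 56.1
tcp_pos: [0.4279, -0.0549, 0.2012]
tcp_rot: [-3.142, -0.0, 2.998]
force: [0.8, -0.5, -3.9]
gripper_width: 0.713
grasp_force: 66.1
```

jog_arm --pt "50 0 0 -0.4 0 0 0" --pt "50 0 0 -0.3 0 0 0" --pt "50 0 0 -0.1 0 0 0" --pt "50 0 0 0 0 0 0" --pt "50 0 0 0 0 0 0"

```text
clock: 56.6
tcp_pos: [0.4284, -0.0549, 0.1825]
tcp_rot: [-3.142, 0.001, 2.998]
force: [-0.6, -0.1, -3.9]
gripper_width: 0.711
grasp_force: 66.1
```

jog_arm --pt "50 -0.01 0.02 -0.12 0 0 0" --pt "50 0 0 -0.1 0 0 0" --pt "50 0 0 -0.07 0 0 0" --pt "50 0 0 -0.03 0 0 0" --pt "50 0 0 0 0 0 0"

```text
clock: 57.1
tcp_pos: [0.4278, -0.0543, 0.1741]
tcp_rot: [-3.142, 0.0, 2.998]
force: [0.1, -0.9, -3.2]
gripper_width: 0.71
grasp_force: 66.1
```

jog_arm --pt "50 0 0 0 0 0 0" --pt "50 0 0 0 0 0 0" --pt "50 0 0 0 0 0 0" --pt "50 0 0 0 0 0 0" --pt "50 0 0 0 0 0 0"

```text
clock: 57.6
tcp_pos: [0.4278, -0.0543, 0.1741]
tcp_rot: [-3.142, 0.0, 2.998]
force: [-0.4, 1.0, -3.1]
gripper_width: 0.709
grasp_force: 66.1
```

Still carrying the weight, so I'll lower another millimetre or so.

jog_arm --pt "50 0 0 -0.03 0 0 0" --pt "50 0 0 -0.02 0 0 0" --pt "50 0 0 0 0 0 0" --pt "50 0 0 0 0 0 0" --pt "50 0 0 0 0 0 0"

```text
clock: 58.1
tcp_pos: [0.4286, -0.0545, 0.174]
tcp_rot: [-3.141, 0.002, 2.998]
force: [-1.1, 0.4, 4.3]
gripper_width: 0.714
grasp_force: 67.1
```

jog_arm --pt "65 0 0 0 0 0 0" --pt "75 0 0 0 0 0 0" --pt "85 0 0 0 0 0 0" --pt "85 0 0 0 0 0 0" --pt "85 0 0 0 0 0 0"

```text
clock: 58.6
tcp_pos: [0.4277, -0.0543, 0.1727]
tcp_rot: [3.142, -0.0, 2.998]
force: [0.1, 0.2, 0.3]
gripper_width: 0.994
grasp_force: 0.0
```

jog_arm --pt "85 0 0 0.4 0 0 0" --pt "85 0 0 0.8 0 0 0" --pt "85 0 0 0.9 0 0 0" --pt "85 0 0 0.9 0 0 0" --pt "85 0 0 0.9 0 0 0"

```text
clock: 59.1
tcp_pos: [0.4278, -0.0543, 0.272]
tcp_rot: [3.142, 0.001, 2.998]
force: [0.8, -0.3, 0.1]
gripper_width: 0.995
grasp_force: 0.0
```

jog_arm --pt "85 0 0.5 0.2 0 0 0" --pt "85 0 0.9 0 0 0 0" --pt "85 -0.1 0.9 0 0 0 0" --pt "85 -0.3 0.9 0 0 0 0" --pt "85 -0.3 0.9 0 0 0 0"

```text
clock: 59.6
tcp_pos: [0.4095, 0.0497, 0.2747]
tcp_rot: [3.141, -0.001, 2.998]
force: [0.1, 0.3, -0.2]
gripper_width: 0.992
grasp_force: 0.0
```

jog_arm --pt "85 -0.4 0.9 0 0 0 0" --pt "85 -0.4 0.9 0 0 0 0" --pt "85 -0.4 0.9 0 0 0 0" --pt "85 -0.4 0.9 0 0 0 0" --pt "85 -0.4 0.9 0 0 0 0"

```text
clock: 60.1
tcp_pos: [0.3591, 0.1621, 0.2748]
tcp_rot: [-3.141, -0.001, 2.998]
force: [0.1, 0.4, 0.6]
gripper_width: 0.993
grasp_force: 0.0
```

jog_arm --pt "85 -0.4 0.9 0 0 0 0" --pt "85 -0.4 0.9 0 0 0 0" --pt "85 -0.4 0.9 0 0 0 0" --pt "85 -0.4 0.9 0 0 0 0" --pt "85 -0.4 0.9 0 0 0 0"

```text
clock: 60.6
tcp_pos: [0.3089, 0.2744, 0.2748]
tcp_rot: [-3.141, -0.001, 2.999]
force: [0.8, 0.6, 0.1]
gripper_width: 0.994
grasp_force: 0.0
```

Run:
```python
from h import *
c=cam("top");crop(c,230,150,195,110,4,"pics/t6.png")
a=cv2.imread("pics/t1.png");crop(c,235,155,110,100,6,"pics/t7.png");b=cv2.imread("pics/t7.png")
g=[cv2.cvtColor(i,cv2.COLOR_BGR2GRAY).astype(np.float32) for i in(a,b)]
for n,(x0,y0,x1,y1) in dict(can=(345,380,515,535),block=(150,365,250,515),jar=(295,92,420,235)).items():
    r=cv2.matchTemplate(b,a[y0:y1,x0:x1],cv2.TM_CCOEFF_NORMED);m=cv2.minMaxLoc(r);print(n,m[1],(m[3][0]-x0)/6,(m[3][1]-y0)/6,"px (3.2mm/px)")
```

```text
can 0.9223156571388245 0.3333333333333333 -0.3333333333333333 px (3.2mm/px)
block 0.9169732332229614 0.3333333333333333 0.0 px (3.2mm/px)
jar 0.9655441045761108 0.3333333333333333 0.16666666666666666 px (3.2mm/px)
```

View pics/t6.png

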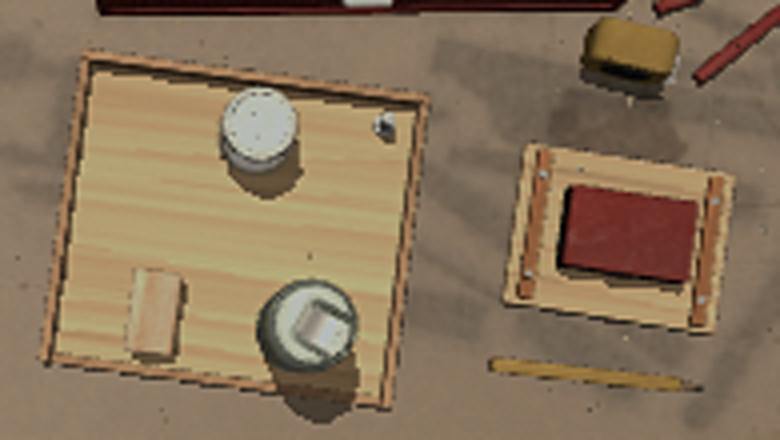

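The final top view shows can, jar and block upright within about 1 mm of their starting spots. The case is centred between the battens once parallax is allowed for, and the bystanders are untouched. Handing in.

```bash
python3 -c "
from cell import *
print(hand_in())"
```

```text
the job is handed in; nothing more can be done
None
```

The job is handed in, with no verdict returned: the case lies flat in the middle of the board between the battens, the can, jar and block stand upright within about 1 mm of their starting spots by the camera, and the bolt, tape measure and pencil were not touched, at about 61 s on the clock.

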